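# Fit the hanger arm into the desk clamp

## Robot

A 6-joint arm with a two-finger parallel gripper is mounted at the origin on the work surface. World frame = base frame: x ahead of the robot, y to its left, z up, the work surface at z = 0. Lengths are in m, angles in degrees, forces in N, time in s.
With the tool pointing down it reaches from about 0.4 to 0.825 m from the base axis. Payload 7 kg.
Tool frame: the origin (TCP) lies midway between the tips of the shut fingers; the grasp point (between the pads) lies 19 mm behind it; z points along the fingers, y is the line along which they close (so a half turn about z gives the same grasp; the last joint's range is limited). The gripper opens to 88 mm and grips with 3 to 60 N. Pads are 19 mm wide; open, the fingers measure 130 mm over their backs; the gripper's body (78 mm by 193 mm) begins 47 mm behind the grasp point.
Start: joints at [82.626, 20.546, 0.682, 0, -70.136, -16.507], TCP at [0.273, 0.617, 0.227] pointing down, gripper open.
Joint ranges: [-176.03, 176.03], [-82.01, 121.73], [-58.28, 71.71], [-173.87, 95.51], [-174.79, -0.11], [-173.66, 173.66]. Speed limits (degrees/s): [136.94, 136.94, 172.46, 180, 180, 180].

## Interface

Orientations are given as a 3x3 rotation matrix whose columns are the frame's x, y, z axes.
In Python, from rig import robot gives the robot as it stands. Calls block until the motion is done:
- robot.goto(position, orientation): joint-space move of the TCP to a pose.
- robot.servo_line(position, ori=None, speed=0.15): straight line of the TCP; ori=None keeps the orientation; speed is the mean speed in m/s.
- robot.movej(angles): joint-space move.
- robot.move_gripper(opening): opening from 0.0 (shut) to 1.0 (fully open); the grip force is fixed at half the most; returns when the fingers have stopped.
- robot.dwell(seconds).
- robot.ik(position, orientation): joint angles nearest the present ones, or None.
- robot.grab_frame(name): name is "scene" or "side" or "wrist"; returns (picture, depth): 420x560x3 uint8, red, green, blue; 420x560 float32, m along the optical axis (not along the pixel's ray), 0 where there is no reading.
- robot.camera_info(name): a dict with "vfov" (degrees; the focal length in pixels is half the picture's height over the tangent of half this angle, whatever the lens; pixels are square), "cx", "cy" (the principal point, pixels), "view" (4x4, takes a point from world to camera coordinates); the wrist camera has in their place "T_tool_cam" (4x4, takes a point from camera to tool coordinates, whose origin is the TCP and whose axes are the flange's). Camera axes: x right, y down, z forward; pixel columns grow to the right and rows downward; lengths in m; the calibration is good to about 2 mm. A picture is of the moment at which its call begins: read the wrist's pose just before it. camera_info takes no time and is no camera call.
A pose or a line that the arm cannot do raises robot.Unreachable and nothing moves.
- robot.job_done(): hands the job in; it is judged then, once.
Readings, each from a call of its own:
- robot.read_t(): time.
- robot.read_qpos(): joint angles.
- robot.read_qvel(): joint speeds.
- robot.read_effort(): joint torques, N m.
- robot.read_position(): TCP position.
- robot.read_tcp_rot(): TCP orientation.
- robot.read_force(): force on the tool from outside, world axes, zero at the start.
- robot.read_ft_torque(): the same for the moment, N m.
- robot.read_grip_width(): opening from 0.0 (shut) to 1.0 (fully open).
- robot.read_finger_force(): force on a finger pad.
Only numpy, scipy, OpenCV 4.12 (cv2) and the standard library are available. Lean on these libraries where they do the work, as an engineer would, in place of code of your own. Each camera call takes 0.05 s, during which the arm holds its last target. There are 200 camera calls.

## Task

Take the round hanger arm (not the hexagonal one) from the white rack and feed its plain end into the open clamp head on the desk, gently but all the way, until it has pushed the sprung depth stop inside fully home. Leave the arm there, then swing the clamp's lever fully closed. Do not force the arm against the stop, and leave the other arm and the things on the desk where they are.

Things in the scene. Friction and masses are not known exactly. Their poses are not given: they have to be found in the camera images.
- bar: Round hanger arm: bare steel rod 16 mm in diameter, 190 mm long, 0.13-0.25 kg; a flange (26 mm across, 7 mm thick) on its outer end. Origin on the axis at mid-length (mass centre 5-10 mm towards the flange); x runs from the flange (-95 mm) to the plain end (+95 mm), whose last 5 mm are stepped down to 13 mm. Lies level in the rack, axis 53 mm above the desk; pinch it across near mid-length.
- bar_tip (a point): Centre of the plain end face of the round arm (its x axis points out of that end).
- hexbar: The other arm, to be left alone: the same length, flange and steel, but a hexagonal rod 16 mm across flats, in the rack's other place. Same frame as the round arm.
- rack: White plastic rack, fixed: base 130 x 140 mm, 8 mm thick, two cross walls 12 mm thick at x = -50 and +50 mm, 45 mm high (notch lips to 53 mm). The two arms lie along its x axis across both walls, at y = -40 and +40 mm, plain ends to +x; between the walls fingers have room below the rods. Origin: centre of the underside.
- clamp: Clamp head on a stand, fixed to the desk: grey base 120 x 90 mm (x = -15 to 105 mm), an aluminium sleeve 41 mm in diameter lying level, axis 100 mm above the desk. Origin on the desk straight below the mouth's centre; x points along the bore, the way the arm is fed; z up. Jamming the arm in the open clamp (60 N in all) is too rough.
- clamp_mouth (a point): Centre of the clamp's mouth, on the bore's axis, 100 mm above the desk; x points into the bore. A funnel about 30 mm wide narrows in 11 mm to a bore of 17.6 mm diameter. Two sprung fingers at 20 to 32 mm depth rub on the rod with a drag of about 4 to 8 N, which also keeps the arm in place when it is let go.
- plunger (a joint): Travel of the sprung depth stop inside the bore: 0 = out, 0.004 m = fully home. It meets the arm's end somewhere 38 to 70 mm past the mouth (set differently each time, not measured), gives way 4 mm against 0.6 to 1.4 N, then is solid: a rise of about 8 N above the drag shows that the arm is home. Pressing it with over 15 N harms it.
- lever (a joint): Clamp lever: 0 = fully open, 1.4 rad = fully closed; starts at 0 to 0.25. Turns counter-clockwise seen from above as it closes; a stiff turn (0.3 N m, about 4 N at the knob) and it stays where it is left. Closing it brings a jaw down on the arm.
- lever_knob (a point): Centre of the top of the lever's upright black knob: 16 mm diameter, 48 mm tall, 80 mm from the lever's pivot; its top is 179 mm above the desk, and the lever's flat arm below it has its top 138 mm above the desk.
- lever_pivot (a point): The lever's pivot (vertical axis), over the sleeve 52 mm behind the mouth, 134 mm above the desk. From here the knob lies in the direction -1.22 rad from the clamp's x axis (counter-clockwise seen from above is positive) when open, +0.18 rad when closed.
- sanitizer: White sanitiser bottle, 64 mm diameter, 170 mm tall, standing on the desk; origin at the centre of its underside. Leave it.
- vial1: Small glass vial, 24 mm diameter, 40 mm tall, standing; origin at the centre of its underside. Leave it.
- vial2: A second such vial. Leave it.
- tape: Paper tape roll lying flat, 64 mm diameter, 19 mm high; origin at the centre of its underside. Leave it.

How it is judged (in metres and radians):
On the way, in this order (a step that is already met when the one before it is completed fails the run):
1. the round arm is in the clamp and has pushed the depth stop home, with the lever still open (value of joint plunger above 0.0022 m and x of bar_tip in the frame of clamp_mouth above 0.035 m and angle between the x axis of bar and the x axis of clamp, either way round below 0.12 rad and value of joint lever below 0.6 rad), for 0.2 s.
2. the lever is closed (value of joint lever above 1.28 rad), for 0.2 s.
At the end, for the whole second after the job is handed in: The round arm lies in the clamp's bore (aligned within 0.12 rad, its end more than 35 mm past the mouth), holds the sprung depth stop home (plunger pushed in more than 2.2 of its 4 mm), the lever is closed (beyond 1.28 of 1.4 rad), and the arm is at rest (value of joint plunger above 0.0022 m and x of bar_tip in the frame of clamp_mouth above 0.035 m and angle between the x axis of bar and the x axis of clamp, either way round below 0.12 rad and value of joint lever above 1.28 rad and linear speed of bar below 0.02 m/s); the robot touches nothing.
It fails at once if the round arm was pressed on the depth stop with more than 15 N (contact force between bar and plunger_c0 above 15 N).
It fails at once if the round arm was jammed in the open clamp (over 60 N on the clamp in all) (contact force between bar and clamp above 60 N and value of joint lever below 0.6 rad).
It fails at once if the hexagonal arm was moved more than 30 mm (distance of hexbar from where it was at the start of the episode above 0.03 m).
It fails at once if a thing on the desk was moved more than 30 mm (distance of any of sanitizer, vial1, vial2, tape from where it was at the start of the episode above 0.03 m).
It also fails if it takes over 67 s, if anything falls off the work surface, if the arm or the gripper's body presses on something with over 40 N, if the wrist force passes 120 N, or if a joint passes its speed limit or range.

## Working session

There is one attempt and no reset: what is moved stays moved. The work goes in short steps, each a Python script; the robot and the scene stay as the last script left them, time stands still between calls to the robot, and variables do not carry over. Pictures are saved under pics/ and viewed, at most 10 in all, crops included, and the job is handed in when it is done.

```bash
mkdir -p pics; ls
cat > h.py <<'E'
import numpy as np, cv2
from rig import robot
def cam(name):
    i=robot.camera_info(name)
    if name=="wrist":
        T=np.eye(4);T[:3,:3]=robot.read_tcp_rot();T[:3,3]=robot.read_position()
        C=T@np.array(i["T_tool_cam"])
    else: C=np.linalg.inv(np.array(i["view"]))
    f=210/np.tan(np.radians(i["vfov"])/2)
    return C,f,i["cx"],i["cy"]
def grab(name,path=None):
    c=cam(name); p,d=robot.grab_frame(name)
    if path: cv2.imwrite(path,cv2.cvtColor(p,cv2.COLOR_RGB2BGR))
    return c,p,d
def cloud(c,d):
    C,f,cx,cy=c; v,u=np.mgrid[:d.shape[0],:d.shape[1]]
    P=np.stack([(u-cx)/f*d,(v-cy)/f*d,d],-1)@C[:3,:3].T+C[:3,3]
    P[d<=0]=np.nan
    return P
def ray(c,u,v,z):
    C,f,cx,cy=c; r=C[:3,:3]@np.array([(u-cx)/f,(v-cy)/f,1]); o=C[:3,3]
    return o+r*(z-o[2])/r[2]
E
python3 - <<'E'
from h import *
for n in("scene","side","wrist"):
    c,p,d=grab(n,f"pics/{n}0.png"); np.savez(f"{n}0.npz",p=p,d=d,C=c[0],k=c[1:])
    print(n,robot.camera_info(n).keys(),{k:v for k,v in robot.camera_info(n).items() if k not in("view","T_tool_cam")},c[0][:3].round(3).tolist(),(d>0).mean())
print(robot.read_tcp_rot(),robot.read_t())
E
```

```text
pics
scene dict_keys(['vfov', 'cx', 'cy', 'view']) {'vfov': 51.0068710304656, 'cx': 274.2268499895541, 'cy': 215.36454382719916} [[0.528, 0.477, -0.702, 1.198], [0.849, -0.284, 0.445, -0.46], [0.013, -0.831, -0.555, 0.636]] 0.9918197278911565
side dict_keys(['vfov', 'cx', 'cy', 'view']) {'vfov': 52.278000114109176, 'cx': 278.7003370135861, 'cy': 208.2672820420664} [[0.93, -0.271, 0.249, 0.365], [-0.367, -0.709, 0.601, -0.587], [0.013, -0.651, -0.759, 0.809]] 0.9960714285714286
wrist dict_keys(['vfov', 'cx', 'cy', 'T_tool_cam']) {'vfov': 60.68346215446601, 'cx': 278.38574664756686, 'cy': 207.16637297573675} [[-0.405, -0.872, -0.276, 0.348], [-0.914, 0.387, 0.12, 0.584], [0.002, 0.301, -0.954, 0.384]] 0.9960926870748299
[[ 9.14354325e-01 -4.04914838e-01 -3.76384708e-04]
 [-4.04914990e-01 -9.14353563e-01 -1.18897255e-03]
 [ 1.37283930e-04  1.23954600e-03 -9.99999222e-01]] 0.15
```

View pics/scene0.png

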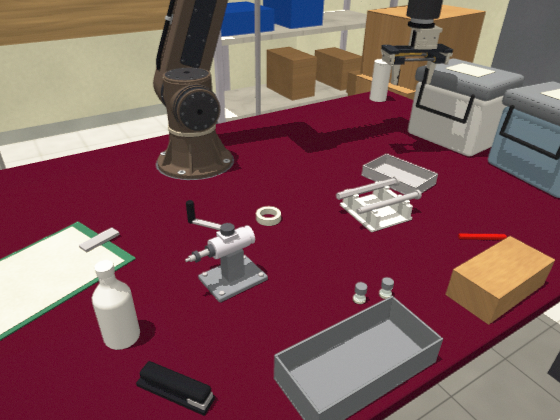

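View pics/side0.png

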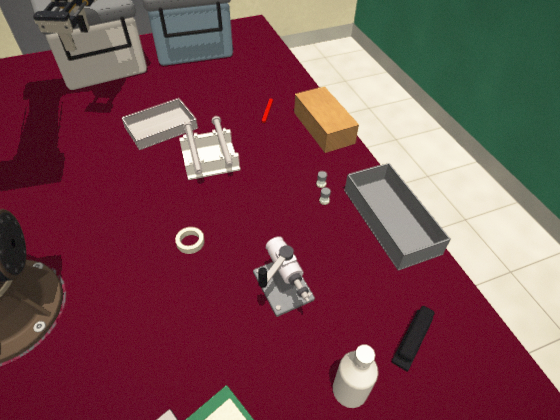

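View pics/wrist0.png

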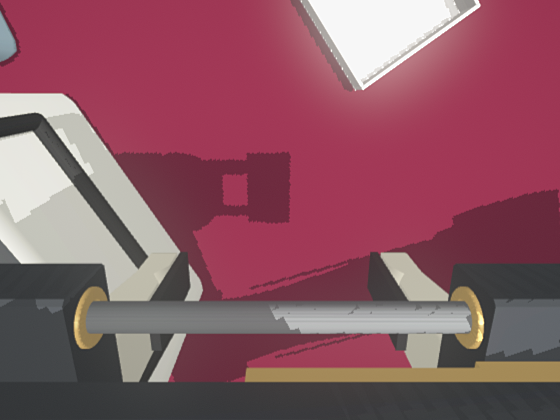

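The scene view shows the rack at about (378,205), and the clamp sleeve at about (235,243) with its knob at (190,210). There are vials at (360,292) and (386,287), tape at (268,215) and the sanitiser at (115,310). In the side view the sleeve runs from about (275,245) to (305,295), with the mouth towards the rack.

```bash
cat > m.py <<'E'
from h import *
H=[];
for n in("scene","side"):
    z=np.load(n+"0.npz"); P=cloud((z["C"],*z["k"]),z["d"]); 
    pts={"scene":dict(rackc=(378,205),sleeve=(235,243),pivot=(228,228),knob=(190,204),tape=(257,215),v1=(360,288),v2=(386,283)),
     "side":dict(rackc=(209,155),sleeve=(278,246),pivot=(286,249),knob=(263,272),tape=(179,240),v1=(322,176),v2=(325,193),bot=(364,352))}[n]
    for k,(u,v) in pts.items(): print(n,k,P[v,u].round(3))
    H.append((P.reshape(-1,3),z["p"].reshape(-1,3)))
    # sleeve band / rods / knob
    Q=P.reshape(-1,3); 
    np.save(n+"P.npy",P)
# top-down mosaics 1mm/px x 0.3..0.85? colour by last-high
Q=np.vstack([h[0] for h in H]);c=np.vstack([h[1] for h in H])
x0,y0,s=0.25,-0.35,0.0014
ok=np.isfinite(Q).all(1)&(Q[:,2]<.25)&(Q[:,2]>-.02);Q=Q[ok];c=c[ok];o=np.argsort(Q[:,2]);Q=Q[o];c=c[o]
im=np.zeros((600,800,3),np.uint8)
col=((Q[:,1]-y0)/s).astype(int);row=((Q[:,0]-x0)/s).astype(int)
m=(col>=0)&(col<800)&(row>=0)&(row<600)
im[row[m],col[m]]=c[m]
cv2.imwrite("pics/top.png",cv2.cvtColor(im,cv2.COLOR_RGB2BGR))
E
python3 m.py
```

```text
scene rackc [0.56  0.247 0.058]
scene sleeve [ 0.574 -0.155  0.108]
scene pivot [ 0.562 -0.162  0.139]
scene knob [ 0.501 -0.212  0.178]
scene tape [ 0.394 -0.001  0.018]
scene v1 [0.748 0.027 0.04 ]
scene v2 [nan nan nan]
side rackc [0.519 0.293 0.01 ]
side sleeve [ 0.553 -0.133  0.121]
side pivot [ 0.56  -0.157  0.14 ]
side knob [ 0.494 -0.212  0.178]
side tape [0.377 0.031 0.019]
side v1 [0.761 0.086 0.037]
side v2 [0.74  0.026 0.041]
side bot [ 0.589 -0.398  0.172]
```

View pics/top.png

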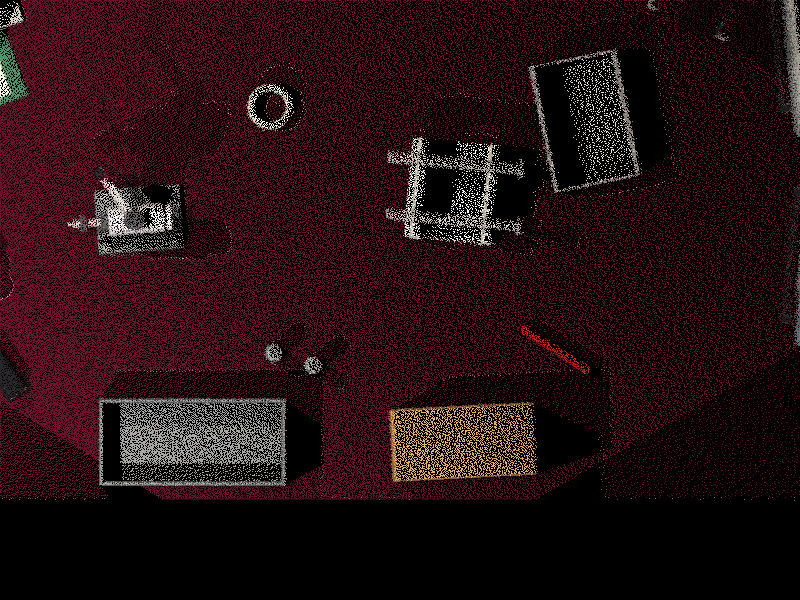

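The merged top-down mosaic shows the clamp at around (140,220) px, bore along −y. The rack is at (455,190) with the two arms running from columns 388 to 522. Next I'll fit the axes and look from close above the rack.

```bash
cat > m2.py <<'E'
from h import *
for n in("scene","side"):
    P=np.load(n+"P.npy").reshape(-1,3);P=P[np.isfinite(P).all(1)]
    b=lambda lo,hi:P[((P>lo)&(P<hi)).all(1)]
    # sleeve top ridge
    S=b([.5,-.24,.085],[.62,-.08,.1225]); 
    print(n,"sleeve",len(S),S.min(0).round(3),S.max(0).round(3))
    for y in np.arange(-.24,-.1,.01):
        q=S[abs(S[:,1]-y)<.005]
        if len(q)>3: print("  y%.3f n%d zmax %.4f at x %.4f  xr %.4f %.4f"%(y,len(q),q[:,2].max(),q[q[:,2]>q[:,2].max()-.001,0].mean(),q[:,0].min(),q[:,0].max()))
    K=b([.44,-.27,.172],[.54,-.15,.185]); print(" knob top",len(K),np.median(K,0).round(4),K.min(0).round(3),K.max(0).round(3))
    A=b([.52,-.24,.134],[.62,-.1,.16]); print(" hub",len(A),A.min(0).round(3),A.max(0).round(3))
    R=b([.42,.15,.055],[.62,.42,.08])
    for nm,lo,hi in(("A",.42,.51),("B",.51,.62)):
        r=R[(R[:,0]>lo)&(R[:,0]<hi)]; print(" rod",nm,len(r),r.min(0).round(3),r.max(0).round(3))
        for y in np.arange(.18,.4,.015):
            q=r[abs(r[:,1]-y)<.0075]
            if len(q)>3: print("   y%.3f n%d x%.4f..%.4f zmax %.4f x@top %.4f"%(y,len(q),q[:,0].min(),q[:,0].max(),q[:,2].max(),q[q[:,2]>q[:,2].max()-.0015,0].mean()))
E
python3 m2.py
python3 - <<'E'
from h import *
R=np.array([[0,-1,0],[-1,0,0],[0,0,-1.]]).T  # x=-y world? columns
for sgn in(1,-1):
    x=np.array([0,-sgn,0.]);z=np.array([0,0,-1.]);y=np.cross(z,x)
    M=np.stack([x,y,z],1)
    for p in([.515,.30,.25],[.515,.27,.04],[.55,-.03,.1]): print(sgn,p,robot.ik(p,M))
E
```

```text
scene sleeve 979 [ 0.54  -0.24   0.085] [ 0.582 -0.109  0.122]
  y-0.240 n36 zmax 0.1106 at x 0.5647  xr 0.5531 0.5737
  y-0.230 n42 zmax 0.1116 at x 0.5632  xr 0.5567 0.5745
  y-0.220 n32 zmax 0.1068 at x 0.5634  xr 0.5578 0.5671
  y-0.210 n62 zmax 0.1126 at x 0.5616  xr 0.5475 0.5736
  y-0.200 n110 zmax 0.1205 at x 0.5590  xr 0.5418 0.5797
  y-0.190 n106 zmax 0.1212 at x 0.5619  xr 0.5455 0.5818
  y-0.180 n98 zmax 0.1217 at x 0.5567  xr 0.5440 0.5800
  y-0.170 n71 zmax 0.1225 at x 0.5726  xr 0.5698 0.5793
  y-0.160 n63 zmax 0.1224 at x 0.5710  xr 0.5695 0.5783
  y-0.150 n65 zmax 0.1222 at x 0.5704  xr 0.5680 0.5783
  y-0.140 n76 zmax 0.1209 at x 0.5605  xr 0.5422 0.5767
  y-0.130 n91 zmax 0.1215 at x 0.5563  xr 0.5451 0.5765
  y-0.120 n67 zmax 0.1207 at x 0.5578  xr 0.5415 0.5744
  y-0.110 n60 zmax 0.1200 at x 0.5556  xr 0.5397 0.5715
 knob top 43 [ 0.4964 -0.2107  0.1773] [ 0.487 -0.218  0.172] [ 0.504 -0.202  0.18 ]
 hub 189 [ 0.52  -0.196  0.134] [ 0.571 -0.148  0.141]
 rod A 292 [0.464 0.194 0.055] [0.502 0.383 0.067]
   y0.195 n18 x0.4643..0.4780 zmax 0.0621 x@top 0.4706
   y0
[... 3854 characters left out ...]
727 zmax 0.0618 x@top 0.5645
   y0.375 n31 x0.5562..0.5768 zmax 0.0666 x@top 0.5661
1 [0.515, 0.3, 0.25] [ 48.99413885  12.34500429  -7.64029665   0.         -70.01469905
 -48.99413885]
1 [0.515, 0.27, 0.04] [ 46.92612779  22.49251415 -24.06343183   0.         -43.44405402
 -46.92612779]
1 [0.55, -0.03, 0.1] [ 17.25571847  15.70259014 -24.60636409   0.         -49.69104578
 -17.25571847]
-1 [0.515, 0.3, 0.25] [ 48.99413885  12.34500429  -7.64029665   0.         -70.01469905
 131.00586115]
-1 [0.515, 0.27, 0.04] [ 46.92612779  22.49251415 -24.06343183   0.         -43.44405402
 133.07387221]
-1 [0.55, -0.03, 0.1] [ 17.25571847  15.70259014 -24.60636409   0.         -49.69104578
 162.74428153]
```

Both flanges are at the +y end (y≈0.38) and the plain ends at y≈0.192, facing the clamp, so the arm does not need flipping. I'll look close up to tell round from hexagonal.

```bash
cat >> h.py <<'E'
def ori(d):  # tool x along horizontal dir d, z down
    x=np.array([d[0],d[1],0.]);x/=np.linalg.norm(x);z=np.array([0,0,-1.])
    return np.stack([x,np.cross(z,x),z],1)
E
python3 - <<'E'
from h import *
robot.goto([.51,.25,.19],ori([-.1,-1]))
c,p,d=grab("wrist","pics/w1.png");np.savez("w1.npz",p=p,d=d,C=c[0],k=c[1:]);print(robot.read_t(),robot.read_force())
E
```

```text
1.8083 [-0.77347153  0.55676249  0.28630471]
```

View pics/w1.png

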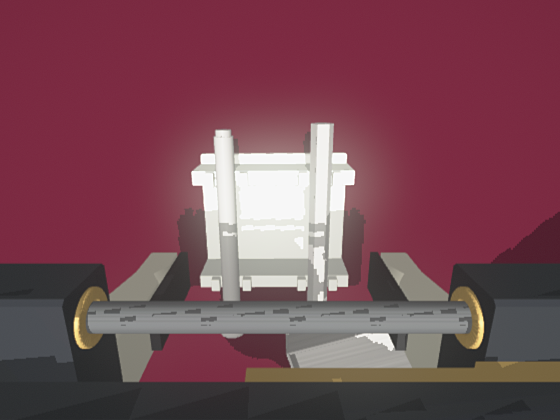

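The wrist view shows the round arm on the left, with a stepped, smoothly shaded tip at (223,131). The hexagonal arm, with faceted shading, is on the right at (321,125). I'll cast these pixels to confirm and refine the rod's axis.

Run:
```python
from h import *
z=np.load("w1.npz");c=(z["C"],*z["k"]);P=cloud(c,z["d"]);Q=P.reshape(-1,3);Q=Q[np.isfinite(Q).all(1)]
print(ray(c,223,131,.053),ray(c,321,125,.053))
for lo,hi in((.53,.60),(.45,.51)):
  r=Q[(Q[:,0]>lo)&(Q[:,0]<hi)&(Q[:,2]>.054)&(Q[:,2]<.08)&(Q[:,1]>.17)&(Q[:,1]<.4)]
  print(len(r),r.min(0).round(4),r.max(0).round(4))
  ys=np.arange(.215,.34,.01);xm=[];
  for y in ys:
    q=r[abs(r[:,1]-y)<.005]; xm.append((q[:,0].min()+q[:,0].max())/2 if len(q) else np.nan)
  xm=np.array(xm);k=np.isfinite(xm);print(xm.round(4),np.polyfit(ys[k],xm[k],1), [r[abs(r[:,1]-y)<.005][:,2].max().round(4) for y in ys[k]])
```

```text
[0.54893242 0.19399452 0.053     ] [0.46973318 0.19703811 0.053     ]
3203 [0.5347 0.1927 0.054 ] [0.5791 0.3828 0.0672]
[0.5508 0.5554 0.5525 0.5493 0.5545 0.5555 0.5564 0.5573 0.5584 0.5592
 0.5601 0.5644 0.5625] [0.10211264 0.52856166] [np.float64(0.0623), np.float64(0.0624), np.float64(0.0623), np.float64(0.0625), np.float64(0.0622), np.float64(0.0624), np.float64(0.0626), np.float64(0.0628), np.float64(0.0622), np.float64(0.0625), np.float64(0.0621), np.float64(0.0623), np.float64(0.0623)]
3621 [0.4551 0.1952 0.054 ] [0.5004 0.3575 0.0634]
[0.4711 0.4717 0.4734 0.4728 0.4748 0.4753 0.4766 0.4773 0.4783 0.4794
 0.4799 0.4812 0.4829] [0.09539469 0.45028343] [np.float64(0.0627), np.float64(0.0628), np.float64(0.0628), np.float64(0.0624), np.float64(0.0634), np.float64(0.0625), np.float64(0.0628), np.float64(0.0626), np.float64(0.0624), np.float64(0.0631), np.float64(0.0625), np.float64(0.0628), np.float64(0.0629)]
```

Confirmed: the round arm is the one at x≈0.557, with axis direction about (−0.1, −1) and its axis about 54 mm high. Next is one close look at the clamp with the wrist camera.

Run:
```python
from h import *
robot.goto([.557,-.075,.25],ori([.065,-1]))
robot.dwell(.1)
c,p,d=grab("wrist","pics/w2.png");np.savez("w2.npz",p=p,d=d,C=c[0],k=c[1:])
robot.move_gripper(.5);print(robot.read_t(),robot.read_force())
P=cloud(c,d);Q=P.reshape(-1,3);Q=Q[np.isfinite(Q).all(1)]
S=Q[(Q[:,0]>.52)&(Q[:,0]<.60)&(Q[:,2]>.09)&(Q[:,2]<.125)&(Q[:,1]<-.09)]
print(S.min(0).round(4),S.max(0).round(4))
for y in np.arange(-.27,-.09,.01):
    q=S[abs(S[:,1]-y)<.004]
    if len(q)>5: print("%.3f n%d x %.4f %.4f mid %.4f zmax %.4f"%(y,len(q),q[:,0].min(),q[:,0].max(),(q[:,0].min()+q[:,0].max())/2,q[:,2].max()))
K=Q[(Q[:,2]>.172)&(Q[:,2]<.185)&(Q[:,0]<.55)&(Q[:,0]>.4)];print("knob",len(K),K.min(0),K.max(0))
A=Q[(Q[:,2]>.137)&(Q[:,2]<.16)&(Q[:,0]<.6)&(Q[:,0]>.53)];print("hub",len(A),A.min(0),A.max(0))
B=Q[(Q[:,2]>.003)&(Q[:,2]<.03)&(Q[:,0]<.64)&(Q[:,0]>.48)&(Q[:,1]<-.07)];print("base",len(B),B.min(0),B.max(0),cv2.minAreaRect((B[B[:,2]>.006][:,:2]).astype(np.float32)))
```

```text
4.125 [ 0.20202836 -0.1448011  -0.03555659]
[ 0.5336 -0.2232  0.0987] [ 0.5798 -0.1081  0.125 ]
-0.220 n159 x 0.5557 0.5675 mid 0.5616 zmax 0.1080
-0.210 n179 x 0.5488 0.5687 mid 0.5587 zmax 0.1139
-0.200 n340 x 0.5402 0.5725 mid 0.5563 zmax 0.1208
-0.190 n606 x 0.5393 0.5796 mid 0.5595 zmax 0.1224
-0.180 n410 x 0.5390 0.5793 mid 0.5591 zmax 0.1250
-0.170 n69 x 0.5372 0.5778 mid 0.5575 zmax 0.1144
-0.160 n114 x 0.5363 0.5774 mid 0.5569 zmax 0.1139
-0.150 n98 x 0.5364 0.5769 mid 0.5567 zmax 0.1248
-0.140 n491 x 0.5355 0.5755 mid 0.5555 zmax 0.1227
-0.130 n495 x 0.5344 0.5750 mid 0.5547 zmax 0.1227
-0.120 n405 x 0.5339 0.5746 mid 0.5543 zmax 0.1216
-0.110 n283 x 0.5336 0.5721 mid 0.5529 zmax 0.1209
knob 540 [ 0.48562275 -0.21092184  0.17216354] [ 0.50069997 -0.20048124  0.18178986]
hub 1745 [ 0.53001536 -0.1875407   0.13701666] [ 0.57061865 -0.14714188  0.14248506]
base 3942 [ 0.48535488 -0.24001833  0.0030162 ] [ 0.61819383 -0.09144517  0.01871841] ((0.5564734935760498, -0.15414835512638092), (0.09019213914871216, 0.11982494592666626), 4.465808868408203)
```

View pics/w2.png

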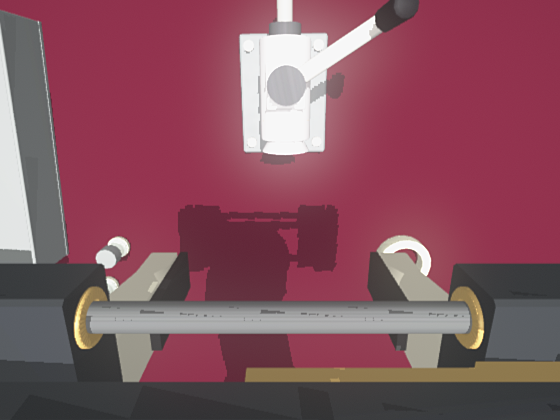

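The wrist view shows the clamp sleeve from about (285,150) at the mouth to (285,30), with the knob at (405,5) and the lever running from the hub at (287,85). The base rectangle fits as 90 × 120 mm. That puts the mouth at (0.553, −0.109), the bore direction at (0.078, −0.997), and the lever at about 0.2 rad. Picking now.

Run:
```python
from h import *
R=ori([-.1,-1]);g=np.array([.5577,.296])
robot.goto([*g,.12],R)
robot.servo_line([*g,.035],speed=.12)
print("down",robot.read_force(),robot.read_grip_width())
robot.move_gripper(0.0); robot.dwell(.1)
print("grip",robot.read_grip_width()*88,robot.read_finger_force(),robot.read_force(),robot.read_position())
robot.servo_line([*g,.125],speed=.12); robot.dwell(.1)
print("lift",robot.read_grip_width()*88,robot.read_finger_force(),robot.read_force(),robot.read_ft_torque())
c,p,d=grab("wrist","pics/w3.png")
P=cloud(c,d);Q=P.reshape(-1,3);Q=Q[np.isfinite(Q).all(1)]
r=Q[(Q[:,0]>.52)&(Q[:,0]<.58)&(Q[:,2]>.12)&(Q[:,2]<.17)&(Q[:,1]<.29)&(Q[:,1]>.16)]
print(r.min(0),r.max(0))
for y in np.arange(.195,.29,.01):
    q=r[abs(r[:,1]-y)<.004]
    if len(q):print(y.round(3),len(q),q.min(0).round(4),q.max(0).round(4))
print(robot.read_t())
```

```text
down [-0.20439545  0.08825666  0.63349899] 0.5031466293536868
grip 15.364773625709788 29.997433125972748 [ 0.33242483 -0.03106801  1.95034482] [0.55786636 0.29614486 0.03528344]
lift 15.079097123658741 29.995923042297363 [-1.03314661 -0.48527167 -1.01443689] [ 0.08614475 -0.04569257  0.04056427]
[0.53232582 0.19196954 0.12313901] [0.57895717 0.28999344 0.16956488]
0.195 758 [0.5396 0.192  0.1422] [0.555  0.199  0.1514]
0.205 1085 [0.5398 0.201  0.1411] [0.5563 0.209  0.1511]
0.215 1010 [0.5406 0.211  0.1415] [0.557  0.219  0.1516]
0.225 929 [0.5419 0.221  0.1415] [0.5579 0.229  0.1511]
0.235 877 [0.5427 0.231  0.1418] [0.559 0.239 0.151]
0.245 829 [0.5435 0.241  0.142 ] [0.5597 0.249  0.1515]
0.255 766 [0.5449 0.251  0.1427] [0.5609 0.259  0.1514]
0.265 715 [0.5457 0.261  0.1428] [0.5616 0.269  0.1512]
0.275 683 [0.5465 0.271  0.1419] [0.5629 0.279  0.151 ]
0.285 2890 [0.5323 0.281  0.1231] [0.579  0.289  0.1696]
8.1833
```

View pics/w3.png

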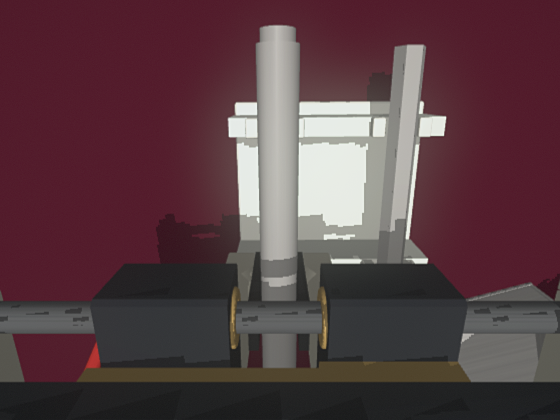

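The round arm is held level and straight, with the tip at about (278,35), and the hexagonal arm is undisturbed at about (400,150). The camera reads about 1 mm low in x against the grip line, so I'll apply that to the mouth position. Now feeding it in gently with force feedback.

```bash
cat > ins.py <<'E'
from h import *
import json
d=np.array([.0765,-1,0]);d/=np.linalg.norm(d);R=ori([.074,-1]);n=np.array([-d[1],d[0],0])
mouth=np.array([.5541,-.1092,.0827]);L=.104
at=lambda s,o=np.zeros(3): mouth+d*(s-L)+o
robot.goto(at(-.025)+[0,0,.045],R)
robot.servo_line(at(-.025),speed=.1);robot.dwell(.3)
f0=np.mean([(robot.dwell(.02),robot.read_force())[1] for _ in range(5)],0)
print("f0",f0,robot.read_position()-at(-.025),robot.read_t())
def F():
    f=np.mean([(robot.dwell(.01),robot.read_force())[1] for _ in range(2)],0)-f0
    return -f@d,f@n,f[2]
s=-.025;off=np.zeros(3);
while s<.035:
    s+=.003 if s<.006 else .002
    robot.servo_line(at(s,off),R,speed=.03)
    a,l,v=F(); print("%.1f: ax %.1f lat %.1f v %.1f off %s"%(s*1e3,a,l,v,(off*1e3).round(1)))
    if a>22 or abs(l)>30 or abs(v)>30: print("STOP");break
    if abs(l)>3: off=off+n*np.sign(l)*min(.0008,abs(l)*.0001)
    if abs(v)>3: off=off+np.array([0,0,np.sign(v)*min(.0008,abs(v)*.0001)])
json.dump(dict(s=s,off=off.tolist(),f0=f0.tolist()),open("st.json","w"));print(robot.read_t(),robot.read_position()-at(s,off))
E
python3 ins.py
```

```text
f0 [-0.2933635  -0.04561663 -1.10684382] [1.89097479e-04 3.44293586e-05 3.94835947e-04] 10.2417
-22.0: ax 0.6 lat -0.2 v -0.3 off [0. 0. 0.]
-19.0: ax 0.0 lat 1.0 v 0.0 off [0. 0. 0.]
-16.0: ax 0.1 lat 0.4 v 0.3 off [0. 0. 0.]
-13.0: ax -0.2 lat 0.5 v -0.4 off [0. 0. 0.]
-10.0: ax 0.1 lat 0.0 v -0.3 off [0. 0. 0.]
-7.0: ax 0.7 lat 0.4 v -0.4 off [0. 0. 0.]
-4.0: ax -0.8 lat -0.0 v 0.1 off [0. 0. 0.]
-1.0: ax 0.3 lat 0.1 v -0.5 off [0. 0. 0.]
2.0: ax -0.4 lat 0.2 v -0.2 off [0. 0. 0.]
5.0: ax -0.1 lat 0.2 v -0.1 off [0. 0. 0.]
8.0: ax -0.0 lat 0.6 v -0.8 off [0. 0. 0.]
10.0: ax 0.6 lat 0.3 v -0.8 off [0. 0. 0.]
12.0: ax 0.1 lat 0.3 v -0.4 off [0. 0. 0.]
14.0: ax -0.2 lat 0.5 v 0.4 off [0. 0. 0.]
16.0: ax 0.4 lat 1.1 v -0.7 off [0. 0. 0.]
18.0: ax -0.3 lat 0.5 v -0.2 off [0. 0. 0.]
20.0: ax 0.2 lat -0.2 v -0.5 off [0. 0. 0.]
22.0: ax -0.0 lat -0.1 v -0.1 off [0. 0. 0.]
24.0: ax -0.4 lat 0.3 v -0.2 off [0. 0. 0.]
26.0: ax -0.2 lat 0.2 v -0.1 off [0. 0. 0.]
28.0: ax 0.3 lat 0.1 v 0.3 off [0. 0. 0.]
30.0: ax 1.0 lat -0.7 v 0.1 off [0. 0. 0.]
32.0: ax -2.5 lat -0.3 v -0.3 off [0. 0. 0.]
34.0: ax -1.9 lat -0.3 v -0.6 off [0. 0. 0.]
36.0: ax -0.4 lat 0.1 v -0.4 off [0. 0. 0.]
16.9083 [-3.20305595e-05 -1.78196750e-04 -6.15790859e-06]
```

Run:
```python
from h import *
ims=[]
for n,(u,v) in(("scene",(245,235)),("side",(280,240))):
    c,p,d=grab(n); q=p[v-65:v+65,u-85:u+85]; ims.append(cv2.resize(q,(400,306),interpolation=cv2.INTER_CUBIC))
    np.savez(n+"1.npz",p=p,d=d)
cv2.imwrite("pics/in.png",cv2.cvtColor(np.hstack(ims),cv2.COLOR_RGB2BGR)); print(robot.read_grip_width()*88,robot.read_force())
```

```text
14.70203317000573 [ 0.76829235 -1.20774629 -1.56050181]
```

View pics/in.png

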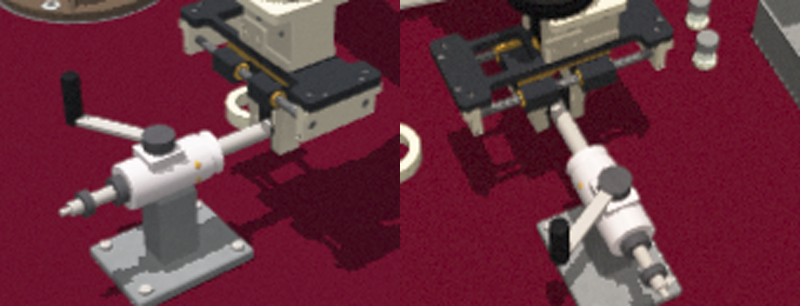

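The two crops show the rod in the mouth, aligned with the sleeve, and the lever still open. I'll go on in fine steps, reading force without settling so that drag shows.

```bash
cat > ins2.py <<'E'
from h import *
import json
d=np.array([.0765,-1,0]);d/=np.linalg.norm(d);R=ori([.074,-1]);n=np.array([-d[1],d[0],0])
mouth=np.array([.5541,-.1092,.0827]);L=.104
at=lambda s: mouth+d*(s-L)
st=json.load(open("st.json"));s=st["s"];f0=np.array(st["f0"])
log=[]; hi=0
while s<.078 and robot.read_t()<42:
    s+=.0005
    robot.servo_line(at(s),R,speed=.012)
    f=robot.read_force()-f0; a=-f@d; log.append((s*1e3,a,f@n,f[2]))
    if a>7.5:   # confirm at rest
        robot.dwell(.06); b=-(robot.read_force()-f0)@d; print("hi %.1f %.1f rest %.1f"%(s*1e3,a,b))
        if b>8 or a>13: print("HOME?");break
log=np.array(log)
for r in log[::2]: print(r.round(1).tolist(),end=" ")
print("\n",log[-8:].round(1).tolist(),"t",robot.read_t(),"pos err",(robot.read_position()-at(s))@d)
st["s"]=s;json.dump(st,open("st.json","w"))
E
python3 ins2.py
```

```text
hi 63.0 8.3 rest 7.7
hi 63.5 11.4 rest 10.7
HOME?
[36.5, 0.5, -0.2, -0.7] [37.5, 4.4, 0.1, -0.3] [38.5, 2.9, 0.0, 0.2] [39.5, 3.8, 0.1, -1.0] [40.5, 2.7, -0.2, 0.2] [41.5, 2.8, -0.0, 0.4] [42.5, 2.8, -0.1, -1.2] [43.5, 3.4, -0.8, 0.3] [44.5, 2.7, 0.5, -1.1] [45.5, 2.3, -0.2, 0.1] [46.5, 2.8, 0.1, -0.6] [47.5, 3.0, -0.2, -0.3] [48.5, 3.6, 0.8, -0.3] [49.5, 2.8, -0.3, -0.2] [50.5, 2.9, -0.1, -0.1] [51.5, 3.0, -0.6, -0.0] [52.5, 2.8, -0.2, -1.0] [53.5, 2.9, -0.4, -0.6] [54.5, 2.9, 0.4, 0.8] [55.5, 2.5, -0.2, 0.6] [56.5, 3.1, 0.4, -0.4] [57.5, 3.6, 0.2, 0.1] [58.5, 4.4, -0.8, -1.2] [59.5, 3.1, 0.6, 0.3] [60.5, 4.1, -0.4, -0.7] [61.5, 4.4, -0.8, -0.6] [62.5, 4.9, -1.0, -0.2] [63.5, 11.4, -1.1, 0.5] 
 [[60.0, 3.3, -0.4, -0.2], [60.5, 4.1, -0.4, -0.7], [61.0, 3.8, -0.9, -1.9], [61.5, 4.4, -0.8, -0.6], [62.0, 5.2, -0.3, -0.3], [62.5, 4.9, -1.0, -0.2], [63.0, 8.3, -1.4, -0.3], [63.5, 11.4, -1.1, 0.5]] t 30.875 pos err -0.0009930385499265148
```

Contact is clear. Drag is about 3 N, the sprung stop gives from about 58 mm, and it goes solid at about 62.7 mm with a rise of about 8 N. I'll release, then close the lever by caging the knob.

```bash
cat > lev.py <<'E'
from h import *
piv=np.array([.5581,-.1610]);r=.080
def pose(phi,z,inw):
    o=np.array([np.cos(phi),np.sin(phi)]);return [*(piv+r*o),z],ori(-o if inw else o)
robot.dwell(.15);robot.move_gripper(.5)
p=robot.read_position();robot.servo_line([p[0],p[1],.25],speed=.25)
ph=np.radians(np.arange(-142.3,-62,5))
ok={}
for inw in(0,1):
    qs=[robot.ik(*pose(a,.152,inw)) for a in ph]; ok[inw]=all(q is not None for q in qs)
    print(inw,ok[inw],[None if q is None else q.round(0).tolist() for q in (qs[0],qs[-1])])
inw=int(not ok[0])
robot.goto(*pose(ph[0],.25,inw)); robot.move_gripper(.36)
robot.servo_line(pose(ph[0],.152,inw)[0],speed=.12)
f0=robot.read_force();print("down",f0,robot.read_t())
a=ph[0];T=0
while a<np.radians(-64):
    a+=np.radians(4 if a<np.radians(-84) else 1.5)
    robot.servo_line(*pose(a,.152,inw),speed=.06)
    f=robot.read_force()-f0;t=np.array([-np.sin(a),np.cos(a)]);T=-f[:2]@t
    print("%.0f:%.1f/%.1f"%(np.degrees(a),T,f[2]),end=" ")
    if T>18 or robot.read_t()>55:break
print("t",robot.read_t())
grab("side","pics/lev.png")
c,p_,d=grab("scene");P=cloud(c,d).reshape(-1,3)
np.savez("lev.npz",a=a,inw=inw,f0=f0)
E
python3 lev.py
python3 - <<'E'
import cv2
a=cv2.imread("pics/lev.png")[170:330,190:390];cv2.imwrite("pics/levc.png",cv2.resize(a,None,fx=3,fy=3,interpolation=2))
E
```

```text
0 True [[-2.0, 11.0, -23.0, 0.0, -56.0, -50.0], [-4.0, 20.0, -10.0, 0.0, -60.0, 32.0]]
1 False [[-2.0, 11.0, -23.0, 0.0, -56.0, 130.0], [-4.0, 20.0, -10.0, 0.0, -60.0, -148.0]]
down [ 0.10538647 -0.59282307  0.83172326] 34.7417
-138:0.4/0.0 -134:0.6/-1.2 -130:0.6/-0.1 -126:-0.0/-0.9 -122:1.5/-2.3 -118:1.4/-2.2 -114:1.4/-1.4 -110:1.9/-1.8 -106:1.8/-1.1 -102:2.8/-2.2 -98:1.7/-1.5 -94:1.9/-1.6 -90:2.6/-1.6 -86:2.8/-1.9 -82:2.1/-1.5 -81:3.3/-1.2 -79:3.7/-1.3 -78:3.6/-1.1 -76:4.5/-0.4 -75:2.4/-1.7 -73:3.6/0.0 -72:3.5/-1.4 -70:4.3/-0.6 -69:8.1/1.8 -67:13.4/5.1 -66:18.3/7.6 t 41.2417
```

View pics/levc.png

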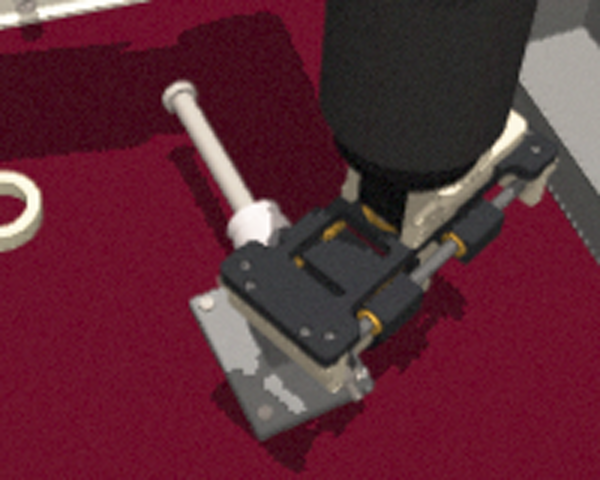

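The view shows the arm in the clamp and the gripper over the knob. Force rises steadily from −70° on, where the closed end stop was predicted. I'll back off, retreat and check.

Run:
```python
from h import *
piv=np.array([.5581,-.1610]);a=float(np.load("lev.npz")["a"])-np.radians(5.5)
o=np.array([np.cos(a),np.sin(a)]);p=[*(piv+.08*o),.152]
robot.servo_line(p,ori(o),speed=.06);p[2]=.27;robot.servo_line(p,speed=.2);robot.goto([.5,.12,.3],ori([.07,-1]))
for n in("scene","side"):
    c,im,d=grab(n,f"pics/end_{n}.png");P=cloud(c,d).reshape(-1,3);P=P[np.isfinite(P).all(1)]
    K=P[(P[:,2]>.172)&(P[:,2]<.185)&(P[:,0]>.45)&(P[:,0]<.63)&(P[:,1]>-.3)&(P[:,1]<-.1)]
    k=np.median(K,0);an=np.arctan2(k[1]+.161,k[0]-.5575)
    print(n,len(K),k.round(4),"lever",an-np.arctan2(-.997,.078)+1.22)
    r=P[(P[:,2]>.1)&(P[:,2]<.125)&(P[:,1]>-.1)&(P[:,1]<.1)&(P[:,0]>.5)&(P[:,0]<.6)];print(" flange end",r.min(0).round(4),r.max(0).round(4))
print(robot.read_t())
```

```text
scene 53 [ 0.5808 -0.24    0.1773] lever 1.4289939201737747
 flange end [ 0.5329 -0.0995  0.1001] [0.561  0.0191 0.1109]
side 66 [ 0.5768 -0.2412  0.1782] lever 1.3778778811039263
 flange end [ 0.5317 -0.0996  0.1   ] [0.5582 0.0188 0.1119]
43.8333
```

```bash
python3 -c "
from rig import robot
print(robot.job_done())"
```

```text
the job is handed in; nothing more can be done
None
```

The round hanger arm is in the clamp with its tip about 62 mm past the mouth, the force rise showed the depth stop fully home, the lever is closed at about 1.4 rad, and the job was handed in at about 44 s (no verdict was returned).

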